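# Lock the lidding machine's spindle to its drive hub

## Task

Turn the red crank of the lidding machine's drive unit upright so that the flat on the steel spindle faces straight up at the setscrew. Then take the yellow T-handled hex key from its wooden block, put it fully into the setscrew and tighten clockwise until the screw is firmly seated on the flat, at about 0.17 N m felt with the key held still (never over 0.25). Finally lift the key out and stand it back in its block, leaving everything else alone.

Things in the scene. Friction and masses are not known exactly. Their poses are not given: they have to be found in the camera images.
- stand: fixed drive unit, grey base 130 x 315 x 12 mm; origin at its underside below the setscrew; y along the horizontal spindle (axis 100 mm above the table). At y = 0 a steel hub 56 mm across with a boss, top at 135 mm, that never turns; green gearbox, 110 mm high, on its +x side; bearing blocks 125 mm high at y = -62 and 200 mm; rubber roller 54 mm across from y = 55 to 180 mm
- spindle: horizontal steel D-shaft 32 mm across, one flat 17 mm wide and 2.5 mm deep all along; origin on its axis below the setscrew; y along the axis (the stand's y), z out of the flat and along the crank: z up = flat faces the setscrew. It turns about y only, friction 0.07 N m, stays where left; starts leaning 0.7 to 1.2 rad to the stand's -x, stops 0.35 rad past upright
- crank_pin (a point): middle of the red crank handle: a cylinder 18 mm across and 50 mm long, parallel to the spindle, 55 mm from its axis, at y = -125 mm of stand and spindle; axes as the spindle's; free room all round it for fingers
- setscrew: upright setscrew in the boss, brass rim 24 mm across with one of six sectors red; hexagon socket 14.6 mm across flats, 22 mm deep, its mouth widened to 19.6 mm by a 2.5 mm chamfer; origin at the centre of the rim, 154 to 157 mm above the table at the start; x points at the middle of the red sector, square to a flat of the hexagon
- socket_floor (a point): middle of the socket's floor, 22 mm below the rim; moves with the setscrew. Clockwise from above drives the screw down, 4.1 mm a rad, until its flat tip (8 mm wide) meets the shaft, after some 0.6 to 1.3 rad if the flat faces it (0.6 rad earlier if not); on the shaft the torque climbs and squares up a flat some degrees off. Key play 0.15 rad either way; thread drag up to 0.15 N m in motion, gone at a halt; it holds when let go
- holder: fixed wooden block, 75 x 75 x 75 mm, with one round hole (20 mm across, 65 mm deep) down its centre; origin under its centre
- key: loose T-handle hex key, 0.2 to 0.33 kg, standing in the wooden block; origin at the lower end, z up along the shank: hexagon 14 mm across flats, 60 mm long, x square to a flat; black flange 30 mm across from 60 to 65 mm, which rests on the block; yellow handle bar 66 mm along x, 14 mm along y, from 65 to 99 mm. In the block the origin is 15 mm above the table, fully in the screw 22 mm below its rim
- spare_collar: loose spare steel shaft collar, 52 mm outside, 16 mm high, lying flat; origin under its centre; leave it alone
- screwdriver: loose screwdriver with red handle, 200 mm, lying; origin under its middle; leave it alone
- tape_roll: clear roll of tape, 100 mm across, 30 mm high, lying flat; origin under its centre; leave it alone
- sauce_cup: small white ceramic bowl, 70 mm across, 35 mm high; origin under its centre; leave it alone
- jar: amber jar with green cap, 64 mm across, 90 mm high; origin under its centre; leave it alone
- parts_tray: open orange tray 100 x 140 x 30 mm; origin under its centre; leave it alone

How it is judged:
By the outcome, as a careful person would: the job done as asked, in the order asked, and still so for the second after the job is handed in, with the robot touching nothing.
It also fails if it takes over 72 s, if anything falls off the work surface, if the arm or the gripper's body presses on something with over 40 N, if the wrist force passes 120 N, or if a joint passes its speed limit or range.

## Robot

A 6-joint arm with a two-finger parallel gripper is mounted at the origin on the work surface. World frame = base frame: x ahead of the robot, y to its left, z up, the work surface at z = 0. Lengths are in m, angles in degrees, forces in N, time in s.
With the tool pointing down it reaches from about 0.3 to 0.85 m from the base axis. Payload 4.2 kg.
Tool frame: the origin (TCP) lies on the centre line of the jaws, within the pads' length; the fingertips stand ahead of it and the grasp point (between the pads) lies 6 mm ahead of it (nose_length is the x of the fingertips in the tool frame, in m); x points along the fingers, y is the direction in which the jaws open and shut, and the axes are right-handed (so a half turn about x gives the same grasp; the last joint's range is limited). The gripper opens to 91 mm and grips with 3 to 60 N. Pads are 32 mm wide; open, the fingers measure 118 mm over their backs; the gripper's body (76 mm by 178 mm) begins 60 mm behind the grasp point.
Start: joints at [-64.229, 18.312, 89.639, -0, 72.044, -1.146], TCP at [0.26, -0.513, 0.239] pointing down, gripper open.
Joint ranges: [-177.97, 177.97], [-48.28, 115.42], [12.27, 149.76], [-77.06, 257.06], [2.81, 150.46], [-146.56, 146.56]. Speed limits (degrees/s): [147.25, 147.25, 180, 180, 180, 180].

## Interface

Orientations are given as a 3x3 rotation matrix whose columns are the frame's x, y, z axes.
In Python, from cell import * gives the robot as it stands. The module is installed in compiled form; this text tells all that it offers.
- The arm moves only by the shell command python3 -m crank 'ROWS' [OPENING] [FORCE]. ROWS is JSON, a list of rows, each an object of numbers: "tx", "ty", "tz": the shift along the tool's x, y, z in cm; "roll": the turn about the tool's x in rad. In form: [{"tx": .., "ty": .., "tz": .., "roll": ..}, ...]. A call has 1 to 5 rows; each row shifts and turns the commanded pose from where the row before left it, along the tool's axes as they then stand; what a row does not reach is not made up. A row lasts 1/10 s, in which the tool goes at most 50 mm and 8.59 degrees, less where a joint would pass 70% of its speed; a pose out of reach is approached as far as the arm can. A call with a gripper value outside its range is refused whole. OPENING is the opening, from -1 (shut) to 1 (fully open), set as the call begins (- or left out, the last holds). The fingers move at their own pace and stop on an object; FORCE is the grip in N (left out, the last holds). Time passes only in rows, so rows that do not move let the fingers close. It gives the time, the measured TCP pose, the force and the opening at its end, in the units of the state.
- get_obs(): the state, without advancing time (a new reading comes with each control period).
- snapshot(name): name is "scene" or "top" or "wrist"; returns the picture (420x560x3 uint8, red, green, blue); there is no depth.
- get_calibration(name): a dict with "intrinsics" (3x3 intrinsics, pixels), "xyz" and "orientation" of the camera in the world; the wrist camera has in their place "T_tool_cam" (4x4, takes a point from camera to tool coordinates, whose origin is the TCP and whose axes are the tool frame's). Camera axes: x right, y down, z forward; pixel columns grow to the right and rows downward; lengths in m; the calibration is good to about 2 mm. A picture is of the moment at which its call begins: read the wrist's pose just before it. get_calibration takes no time and is no camera call.
- job_done(): hands the job in, once; it reports no verdict.
The state is a dict: "clock": time; "joint_positions": joint angles; "qvel": joint speeds; "joint_efforts": joint torques, N m; "tool_pos": TCP position; "ee_rot": TCP orientation; "contact_force": force on the tool from outside, world axes, zero at the start; "moment": the same for the moment, N m; "opening": finger opening in m.
Only numpy, scipy, OpenCV 4.12 (cv2) and the standard library are available. Lean on these libraries where they do the work, as an engineer would, in place of code of your own. Each camera call takes 0.05 s, during which the arm holds its last target. There are 200 camera calls.

## Working session

There is one attempt and no reset: what is moved stays moved. The work goes in short steps, Python scripts to look and compute and a shell command to move; the robot and the scene stay as the last step left them, time stands still between calls to the robot, and variables do not carry over. Pictures are saved under pics/ and viewed, about 8 in all and at most 12, crops included, and the job is handed in when it is done.

```bash
mkdir -p pics
python3 - <<'E'
from cell import *
import cv2,numpy as np
o=get_obs()
print({k:np.round(v,3).tolist() for k,v in o.items()})
for n in("scene","top","wrist"):
    im=snapshot(n); cv2.imwrite(f"pics/{n}0.png",im[:,:,::-1]); print(n,{k:np.round(v,4).tolist() for k,v in get_calibration(n).items()})
E
ls
```

```text
{'clock': 0.0, 'joint_positions': [-64.229, 18.352, 89.708, 0.001, 72.044, -1.147], 'qvel': [-0.024, -0.032, 0.02, 0.045, -0.019, 0.034], 'joint_efforts': [-0.001, -41.246, -23.197, 0.073, 0.046, -0.0], 'tool_pos': [0.26, -0.512, 0.238], 'ee_rot': [[-0.001, 0.453, -0.892], [0.002, -0.892, -0.453], [-1.0, -0.002, -0.0]], 'contact_force': [-0.229, -0.095, 0.371], 'moment': [-0.018, 0.016, 0.011], 'opening': 0.091}
scene {'intrinsics': [[379.9537, 0.0, 273.2876], [0.0, 379.9537, 212.9035], [0.0, 0.0, 1.0]], 'xyz': [1.0555, 0.1117, 1.0489], 'orientation': [[-0.2772, 0.8341, -0.4769], [0.9608, 0.2382, -0.142], [-0.0049, -0.4975, -0.8674]]}
top {'intrinsics': [[534.2031, 0.0, 279.3517], [0.0, 534.2031, 209.1053], [0.0, 0.0, 1.0]], 'xyz': [0.346, -0.0265, 1.4139], 'orientation': [[0.0262, -0.9901, 0.1376], [-0.9997, -0.0263, 0.0013], [0.0024, -0.1375, -0.9905]]}
wrist {'intrinsics': [[324.8659, 0.0, 276.4373], [0.0, 324.8659, 210.9415], [0.0, 0.0, 1.0]], 'T_tool_cam': [[-0.001, -0.2845, 0.9587, -0.1456], [1.0, -0.0013, 0.0006, 0.0004], [0.0011, 0.9587, 0.2845, -0.0809], [0.0, 0.0, 0.0, 1.0]]}
pics
```

View pics/top0.png

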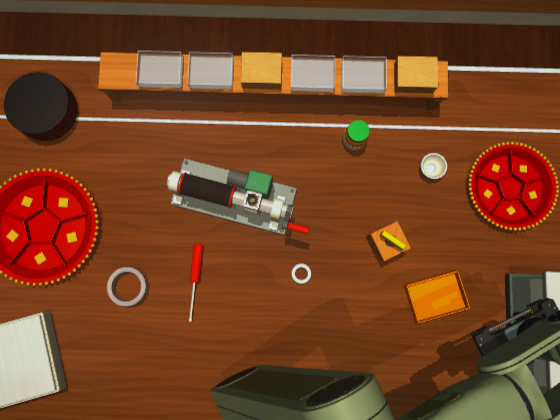

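View pics/scene0.png

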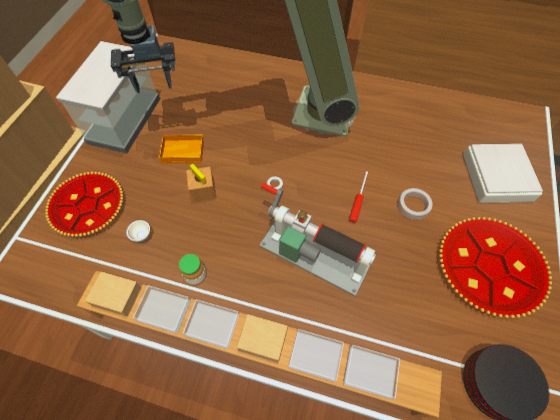

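Top view: setscrew at about (253,201), crank handle (297,228), and key bar (394,240) on its block. In the scene view these are at about (302,216), (270,188) and (198,173). Enlarging both for finer pixels.

Run:
```python
import cv2,numpy as np
t=cv2.imread("pics/top0.png");s=cv2.imread("pics/scene0.png")
def c(im,u,v,w,h,k=5): 
    r=cv2.resize(im[v:v+h,u:u+w],None,fx=k,fy=k,interpolation=cv2.INTER_CUBIC)
    for i in range(0,w,10): cv2.putText(r,str(u+i),(i*k,8),0,.3,(255,255,255),1); cv2.line(r,(i*k,8),(i*k,14),(255,255,255))
    for i in range(0,h,10): cv2.putText(r,str(v+i),(0,i*k+3),0,.3,(255,255,255),1); cv2.line(r,(20,i*k),(26,i*k),(255,255,255))
    return r
cv2.imwrite("pics/m.png",np.vstack([np.hstack([c(t,235,182,80,60),c(t,360,212,80,60)]),np.hstack([c(s,250,175,80,60),c(s,170,150,80,60)])]))
```

```text
(no output)
```

View pics/m.png

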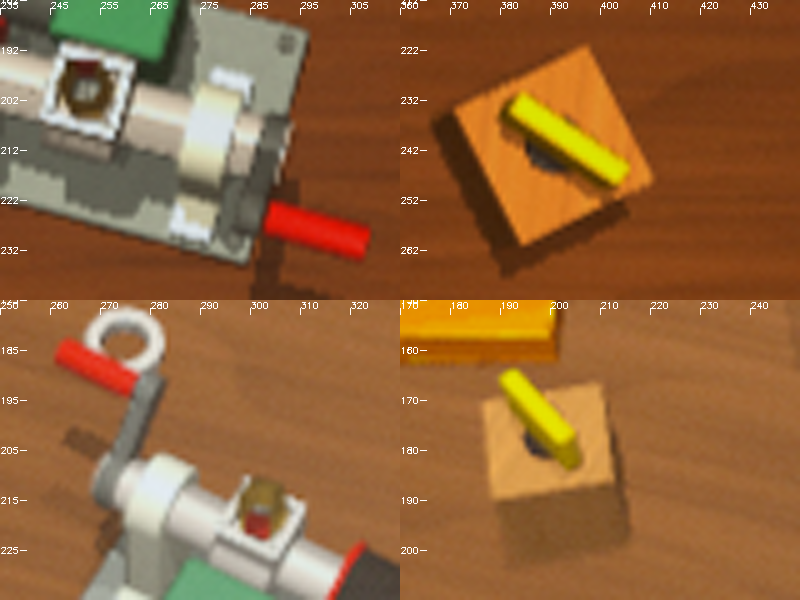

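Crops give the rim (red sector toward world +x), the crank handle, the key bar and the block-top corners. Triangulating these.

```bash
cat > h.py <<'E'
from cell import *
import cv2,numpy as np
def cam(n,o=None):
    c=get_calibration(n);K=np.array(c["intrinsics"])
    if n!="wrist": return K,np.array(c["orientation"]),np.array(c["xyz"])
    o=o or get_obs();R=np.array(o["ee_rot"]);T=np.array(c["T_tool_cam"])
    return K,R@T[:3,:3],R@T[:3,3]+np.array(o["tool_pos"])
def ray(C,p):
    K,R,t=C; d=R@np.linalg.inv(K)@[p[0],p[1],1]; return t,d/np.linalg.norm(d)
def tri(rays):
    A=0;b=0
    for t,d in rays:
        P=np.eye(3)-np.outer(d,d);A=A+P;b=b+P@t
    x=np.linalg.solve(A,b); return x,[np.linalg.norm(np.cross(x-t,d)) for t,d in rays]
def onz(C,p,z):
    t,d=ray(C,p); return t+d*(z-t[2])/d[2]
def proj(C,X):
    K,R,t=C;q=K@(R.T@(np.asarray(X)-t));return q[:2]/q[2]
def tool(X,o=None):
    "world point in tool axes (cm) from the TCP"
    o=o or get_obs();return 100*np.array(o["ee_rot"]).T@(np.asarray(X)-o["tool_pos"])
E
python3 - <<'E'
from h import *
np.set_printoptions(precision=4,suppress=True)
T=cam("top");S=cam("scene")
for n,a,b in[("rim",(252.6,199.6),(302.8,213.4)),("pin",(298.4,228),(269.4,188.4)),("bar",(393.4,240),(198,173.6))]:
    print(n,*tri([ray(T,a),ray(S,b)]))
for z,p in[(.075,q) for q in((478,221),(490.4,248),(465,261),(451,233.6))]:
    p=(p[0]-0,p[1]);
cs=np.array([onz(T,p,.075)[:2] for p in((398,221),(410.4,248),(385,261),(371,233.6))]);print("block",cs.mean(0),cs)
e=[onz(T,p,.099)[:2] for p in((383.3,231.8),(404,245))];d=e[1]-e[0];print("bar",np.mean(e,0),np.linalg.norm(d),np.degrees(np.arctan2(d[1],d[0])))
e=[onz(T,p,.13)[:2] for p in((289,225),(308.5,231))];d=e[1]-e[0];print("handle",np.mean(e,0),np.linalg.norm(d),np.degrees(np.arctan2(d[1],d[0])))
g=onz(T,(298.4,228),.133)
print("base",onz(T,(171,202),0.012),onz(T,(184,159),.012),onz(T,(297,188),.012),onz(T,(285,234),.012))
print(get_obs()["clock"])
E
```

```text
rim [0.5422 0.041  0.1522] [np.float64(0.0014657729104066424), np.float64(0.0014657729104066224)]
pin [ 0.4788 -0.0714  0.1362] [np.float64(0.0004565455060319624), np.float64(0.0004565455060319145)]
bar [ 0.4594 -0.3083  0.0927] [np.float64(0.0011391935616952887), np.float64(0.0011391935616952968)]
block [ 0.459  -0.3074] [[ 0.5096 -0.325 ]
 [ 0.4423 -0.3557]
 [ 0.4082 -0.292 ]
 [ 0.4759 -0.2569]]
bar [ 0.4632 -0.3086] 0.05982119679791332 -121.54781547952595
handle [ 0.4795 -0.0729] 0.04921731742631245 -105.68639113771918
base [0.5521 0.2631 0.012 ] [0.6696 0.2346 0.012 ] [ 0.5987 -0.0702  0.012 ] [ 0.475  -0.0413  0.012 ]
0.15
```

```bash
python3 -c "
import cell;print([k for k in dir(cell) if k[0]!='_']);print(getattr(cell,'nose_length',None))"
python3 -m crank '[{"ty":-2.67,"tz":-3.59,"tx":-0.1},{"ty":-2.67,"tz":-3.59,"tx":-0.1},{"ty":-2.67,"tz":-3.59,"tx":-0.1},{"ty":-2.67,"tz":-3.59,"tx":-0.1},{"ty":-2.67,"tz":-3.59,"tx":-0.1}]' 1 10
python3 -m crank '[{"ty":-2.67,"tz":-3.59,"tx":-0.1},{"ty":-2.67,"tz":-3.59,"tx":-0.1},{"ty":-2.67,"tz":-3.59,"tx":-0.1},{"ty":-2.67,"tz":-3.59,"tx":-0.1},{"ty":-2.67,"tz":-3.59,"tx":-0.1}]'
```

```text
['Unreachable', 'get_calibration', 'get_obs', 'job_done', 'nose_length', 'snapshot']
0.025validation failed for argument at $[0]...
validation failed for argument at $[0]...
```

```bash
python3 -m crank '[{"tx":-0.1,"ty":-2.67,"tz":-3.59,"roll":0},{"tx":-0.1,"ty":-2.67,"tz":-3.59,"roll":0},{"tx":-0.1,"ty":-2.67,"tz":-3.59,"roll":0},{"tx":-0.1,"ty":-2.67,"tz":-3.59,"roll":0},{"tx":-0.1,"ty":-2.67,"tz":-3.59,"roll":0}]' 1 10
```

```text
clock: 0.65
tool_pos: [0.3602, -0.3107, 0.2438]
ee_rot: [[-0.0, 0.452, -0.892], [0.0, -0.892, -0.452], [-1.0, -0.0, -0.0]]
contact_force: [1.3, 0.1, -0.1]
opening: 0.0914
```

```bash
python3 -m crank '[{"tx":-0.1,"ty":-2.67,"tz":-3.59,"roll":0},{"tx":-0.1,"ty":-2.67,"tz":-3.59,"roll":0},{"tx":-0.1,"ty":-2.67,"tz":-3.59,"roll":0},{"tx":-0.1,"ty":-2.67,"tz":-3.59,"roll":0},{"tx":-0.1,"ty":-2.67,"tz":-3.59,"roll":0}]' && python3 -m crank '[{"tx":-0.1,"ty":-2.67,"tz":-3.59,"roll":0},{"tx":0,"ty":0,"tz":0,"roll":-0.14},{"tx":0,"ty":0,"tz":0,"roll":-0.145},{"tx":0,"ty":0,"tz":0,"roll":-0.145},{"tx":0,"ty":0,"tz":0,"roll":-0.145}]' && python3 -m crank '[{"tx":0,"ty":0,"tz":0,"roll":-0.145},{"tx":0,"ty":0,"tz":0,"roll":-0.14},{"tx":0,"ty":0,"tz":0,"roll":0}]'
python3 - <<'E'
from h import *
o=get_obs();im=snapshot("wrist");cv2.imwrite("pics/w1.png",im[:,:,::-1])
import pickle;pickle.dump(o,open("o1.pkl","wb"))
C=cam("wrist",o)
for X in([.5422,.041,.1522],[.4788,-.0714,.1362]):print(proj(C,X))
E
```

```text
clock: 1.15
tool_pos: [0.4599, -0.1103, 0.2489]
ee_rot: [[0.0, 0.453, -0.892], [-0.0, -0.892, -0.453], [-1.0, 0.0, 0.0]]
contact_force: [1.1, -0.5, 0.1]
opening: 0.0911
clock: 1.65
tool_pos: [0.4793, -0.0717, 0.2496]
ee_rot: [[-0.001, 0.868, -0.496], [0.0, -0.496, -0.868], [-1.0, -0.001, 0.0]]
contact_force: [0.3, 0.7, 0.1]
opening: 0.091
clock: 1.95
tool_pos: [0.4793, -0.072, 0.2497]
ee_rot: [[-0.001, 0.971, -0.239], [0.0, -0.239, -0.971], [-1.0, -0.001, 0.0]]
contact_force: [-0.3, 0.7, -0.1]
opening: 0.0911
[325.93735813  46.16972122]
[275.23376498 214.36944751]
```

View pics/w1.png

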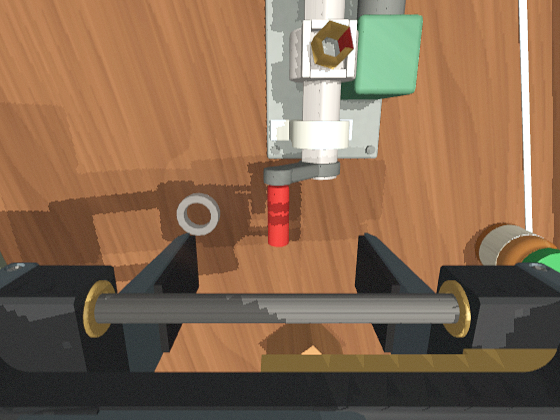

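Wrist view: rim centre at about (331,45) with the red sector to its right, handle from (279,187) to (278,245), and crank boss at (318,170). Refining with all three views.

```bash
python3 - <<'E'
from h import *
import pickle
np.set_printoptions(precision=4,suppress=True)
T=cam("top");S=cam("scene");W=cam("wrist",pickle.load(open("o1.pkl","rb")))
for n,a,b,c in[("rim",(252.6,199.6),(302.8,213.4),(331,45)),("pin",(298.4,228),(269.4,188.4),(278,214))]:
    print(n,*tri([ray(T,a),ray(S,b),ray(W,c)]),"TW",tri([ray(T,a),ray(W,c)])[0],"SW",tri([ray(S,b),ray(W,c)])[0])
def yaw(p,q,z):
    d=(onz(W,p,z)-onz(W,q,z))[:2];return np.degrees(np.arctan2(d[1],d[0])),np.linalg.norm(d)
print("handle",yaw((279,187),(278,244),.137+.005)); print("base L",yaw((265.5,5),(268,156),.012)); print("base end",yaw((378,157),(268,157),.012))
print("boss edge L",yaw((303.5,30),(303.5,79),.135))
im=cv2.cvtColor(cv2.imread("pics/w1.png"),cv2.COLOR_BGR2HSV)
m=((im[...,0]<6)|(im[...,0]>174))&(im[...,1]>200)&(im[...,2]>60)
r=m[20:70,300:370];ys,xs=np.nonzero(r);print("red",len(xs),xs.mean()+300,ys.mean()+20)
E
python3 -c "
import cv2;im=cv2.imread('pics/w1.png');cv2.imwrite('pics/w1c.png',cv2.resize(im[10:90,285:375],None,fx=7,fy=7,interpolation=cv2.INTER_CUBIC))"
```

```text
rim [0.5435 0.0409 0.1544] [np.float64(0.0019699659238458004), np.float64(0.0017909875361419854), np.float64(0.0017039560439857599)] TW [0.54   0.0379 0.1759] SW [0.5446 0.0416 0.1561]
pin [ 0.4798 -0.0713  0.137 ] [np.float64(0.001094790346934576), np.float64(0.0007365598698555249), np.float64(0.0014065940640515615)] TW [ 0.4801 -0.0725  0.1317] SW [ 0.4814 -0.0702  0.1406]
handle (np.float64(75.25967937796791), np.float64(0.048811663887073656))
base L (np.float64(76.64573913777535), np.float64(0.1553191413341108))
base end (np.float64(-13.883632371474471), np.float64(0.12900591294934527))
boss edge L (np.float64(77.47642773284502), np.float64(0.032708426241087475))
red 39 346.02564102564105 41.128205128205124
```

View pics/w1c.png

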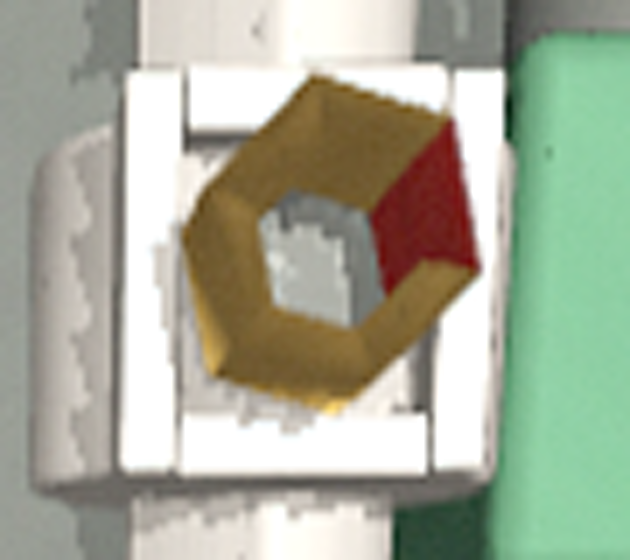

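Run:
```python
from h import *
import pickle
np.set_printoptions(precision=4,suppress=True)
W=cam("wrist",pickle.load(open("o1.pkl","rb")))
P=np.array([(315,75),(455,118),(480,270),(335,410),(215,375),(183,230)])/7+[285,10]
V=np.array([onz(W,p,.1555) for p in P])[:,:2];c=V.mean(0);print(c)
r=V-c;print(np.linalg.norm(r,axis=1),np.degrees(np.arctan2(r[:,1],r[:,0])))
a=np.unwrap(np.arctan2(r[:,1],r[:,0]));k=np.arange(6);print("red mid yaw",np.degrees(np.mean(a-a[0]*0+k*np.pi/3)-np.pi/2))
ye=np.radians(76.3);y=np.array([np.cos(ye),np.sin(ye)]);x=np.array([y[1],-y[0]])
B=np.array([(120,68),(505,68),(495,475),(122,475)])/7+[285,10];print("boss",np.mean([onz(W,p,.135) for p in B],0))
for S in(c,np.array([.5435,.0409])):
    p=S-.125*y;d=np.array([.4798,-.0713])-p;print(S,"top pin",p,"off x,y",d@x,d@y,"lean",np.arctan2(-d@x,.037))
```

```text
[0.5457 0.04  ]
[0.0148 0.0158 0.0146 0.0143 0.0154 0.0142] [  84.3761   30.7926  -21.3994  -99.176  -147.4655  159.8084]
red mid yaw 1.1560190717695225
boss [0.5472 0.0407 0.135 ]
[0.5457 0.04  ] top pin [ 0.5161 -0.0815] off x,y -0.03770984448599939 0.001283257502520892 lean 0.7948992289059588
[0.5435 0.0409] top pin [ 0.5139 -0.0805] off x,y -0.0353144389552876 0.0009055988318841861 lean 0.7620936074336981
```

Shaft yaw about 76.3°, lean about 0.8 rad. Lowering onto the crank handle and closing gently.

```bash
python3 -m crank '[{"tx":3.6,"ty":0,"tz":0,"roll":0},{"tx":3.6,"ty":0,"tz":0,"roll":0},{"tx":2.5,"ty":0,"tz":0,"roll":0},{"tx":1.0,"ty":0,"tz":0,"roll":0},{"tx":0,"ty":0,"tz":0,"roll":0}]' && python3 -m crank '[{"tx":0,"ty":0,"tz":0,"roll":0},{"tx":0,"ty":0,"tz":0,"roll":0},{"tx":0,"ty":0,"tz":0,"roll":0},{"tx":0,"ty":0,"tz":0,"roll":0},{"tx":0,"ty":0,"tz":0,"roll":0}]' -1 8 && python3 -m crank '[{"tx":0,"ty":0,"tz":0,"roll":0},{"tx":0,"ty":0,"tz":0,"roll":0},{"tx":0,"ty":0,"tz":0,"roll":0},{"tx":0,"ty":0,"tz":0,"roll":0},{"tx":0,"ty":0,"tz":0,"roll":0}]'
```

```text
clock: 2.5
tool_pos: [0.4788, -0.072, 0.142]
ee_rot: [[-0.003, 0.971, -0.24], [0.0, -0.24, -0.971], [-1.0, -0.003, 0.0]]
contact_force: [1.0, 0.0, 0.8]
opening: 0.0909
clock: 3.0
tool_pos: [0.4797, -0.0721, 0.1434]
ee_rot: [[0.001, 0.971, -0.239], [-0.0, -0.239, -0.971], [-1.0, 0.001, 0.0]]
contact_force: [-1.0, 0.6, 0.0]
opening: 0.054
clock: 3.5
tool_pos: [0.48, -0.0722, 0.1429]
ee_rot: [[0.001, 0.971, -0.239], [-0.0, -0.239, -0.971], [-1.0, 0.001, 0.0]]
contact_force: [1.9, -0.2, -1.5]
opening: 0.0176
```

```bash
python3 -m crank '[{"tx":-0.52,"ty":0.64,"tz":0,"roll":0},{"tx":-0.41,"ty":0.72,"tz":0,"roll":0},{"tx":-0.3,"ty":0.76,"tz":0,"roll":0},{"tx":-0.19,"ty":0.81,"tz":0,"roll":0},{"tx":-0.06,"ty":0.82,"tz":0,"roll":0}]' && python3 -m crank '[{"tx":0,"ty":0,"tz":0,"roll":0},{"tx":0,"ty":0,"tz":0,"roll":0},{"tx":0,"ty":0,"tz":0,"roll":0}]' && python3 -m crank '[{"tx":0,"ty":0,"tz":0,"roll":0},{"tx":0,"ty":0,"tz":0,"roll":0},{"tx":0,"ty":0,"tz":0,"roll":0},{"tx":0,"ty":0,"tz":0,"roll":0},{"tx":0,"ty":0,"tz":0,"roll":0}]' 0 && python3 -m crank '[{"tx":-2.5,"ty":0,"tz":0,"roll":0},{"tx":-3.5,"ty":0,"tz":0,"roll":0},{"tx":-4,"ty":0,"tz":0,"roll":0},{"tx":0,"ty":0,"tz":0,"roll":0},{"tx":0,"ty":0,"tz":0,"roll":0}]'
python3 - <<'E'
from h import *
o=get_obs();im=snapshot("wrist");cv2.imwrite("pics/w2.png",im[:,:,::-1])
import pickle;pickle.dump(o,open("o2.pkl","wb"));print(o["tool_pos"])
im=im[0:260,200:400,::-1];cv2.imwrite("pics/w2c.png",cv2.resize(im,None,fx=3,fy=2.3,interpolation=cv2.INTER_CUBIC)) if 0 else cv2.imwrite("pics/w2c.png",cv2.resize(im[0:200],None,fx=3,fy=3,interpolation=cv2.INTER_CUBIC))
E
```

```text
clock: 4.0
tool_pos: [0.5158, -0.0811, 0.1585]
ee_rot: [[-0.001, 0.971, -0.238], [-0.0, -0.238, -0.971], [-1.0, -0.001, 0.0]]
contact_force: [-3.3, 0.6, 2.4]
opening: 0.0175
clock: 4.3
tool_pos: [0.5177, -0.0815, 0.1585]
ee_rot: [[0.005, 0.971, -0.239], [-0.001, -0.239, -0.971], [-1.0, 0.005, 0.0]]
contact_force: [3.5, -2.6, 2.3]
opening: 0.0178
clock: 4.8
tool_pos: [0.5156, -0.0809, 0.1576]
ee_rot: [[-0.001, 0.971, -0.239], [0.0, -0.239, -0.971], [-1.0, -0.001, 0.0]]
contact_force: [0.1, -0.6, 0.1]
opening: 0.0461
clock: 5.3
tool_pos: [0.516, -0.081, 0.2584]
ee_rot: [[0.002, 0.971, -0.239], [-0.0, -0.239, -0.971], [-1.0, 0.002, -0.0]]
contact_force: [-0.2, 0.2, -0.2]
opening: 0.0459
[ 0.51600672 -0.08101898  0.25838029]
```

View pics/w2c.png

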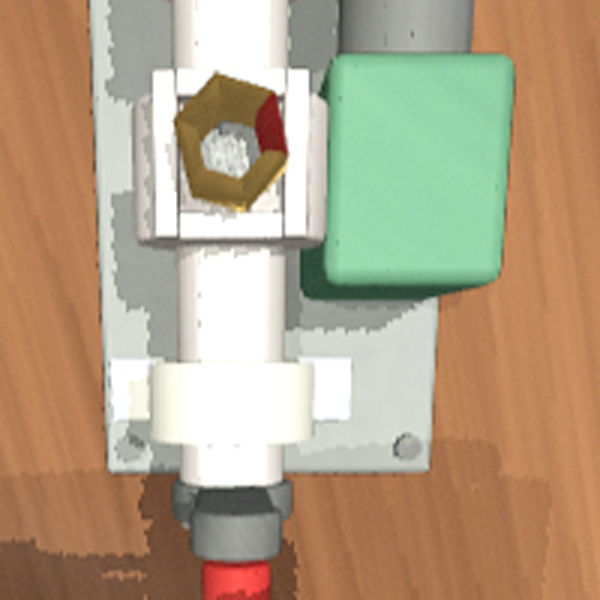

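Crank now shows upright within about 1.3° (handle column 237 vs spindle 231 in the crop), and the rim is at about (231,141) in the crop. Going over the key next.

```bash
python3 -m crank '[{"tx":0,"ty":0,"tz":4.67,"roll":0},{"tx":0,"ty":0,"tz":4.67,"roll":0},{"tx":0,"ty":0,"tz":4.67,"roll":0},{"tx":0,"ty":0,"tz":4.67,"roll":0},{"tx":0,"ty":0,"tz":4.67,"roll":0}]' >/dev/null && python3 -m crank '[{"tx":0.5,"ty":0,"tz":0,"roll":0.1},{"tx":0.5,"ty":0,"tz":0,"roll":0.11},{"tx":0.5,"ty":0,"tz":0,"roll":0.1},{"tx":0,"ty":0,"tz":0,"roll":0},{"tx":0,"ty":0,"tz":0,"roll":0}]'
python3 - <<'E'
from h import *
import pickle
np.set_printoptions(precision=4,suppress=True)
W1=cam("wrist",pickle.load(open("o1.pkl","rb")));W=cam("wrist",pickle.load(open("o2.pkl","rb")))
P=np.array([(218,73),(276,93),(288,155),(240,210),(192,195),(176,122)])/3+[200,0]
V=np.array([onz(W,p,.1555) for p in P])[:,:2];c=V.mean(0);r=V-c
a=np.unwrap(np.arctan2(r[:,1],r[:,0]));print("rim",c,np.linalg.norm(r,axis=1),"red yaw",np.degrees(np.mean(a+np.arange(6)*np.pi/3)-np.pi/2))
P1=np.array([(315,75),(455,118),(480,270),(335,410),(215,375),(183,230)])/7+[285,10]
print(tri([ray(W1,P1.mean(0)),ray(W,P.mean(0))]),tri([ray(W1,P1.mean(0)),ray(W,P.mean(0)),ray(cam("scene"),(302.8,213.4))]))
o=get_obs();im=snapshot("wrist");cv2.imwrite("pics/w3.png",im[:,:,::-1]);pickle.dump(o,open("o3.pkl","wb"))
E
```

```text
clock: 6.35
tool_pos: [0.4597, -0.3074, 0.2415]
ee_rot: [[-0.002, 0.853, -0.522], [0.001, -0.522, -0.853], [-1.0, -0.003, -0.0]]
contact_force: [-0.1, 0.3, 0.2]
opening: 0.0456
rim [0.5473 0.0403] [0.0146 0.0143 0.0134 0.0147 0.0146 0.0135] red yaw 0.4410274317317498
(array([0.5477, 0.0417, 0.1467]), [np.float64(0.00021984012058164944), np.float64(0.00021984012058162724)]) (array([0.546 , 0.041 , 0.1575]), [np.float64(0.001100699554113999), np.float64(0.0015432063631278835), np.float64(0.0021024000400767435)])
```

View pics/w3.png

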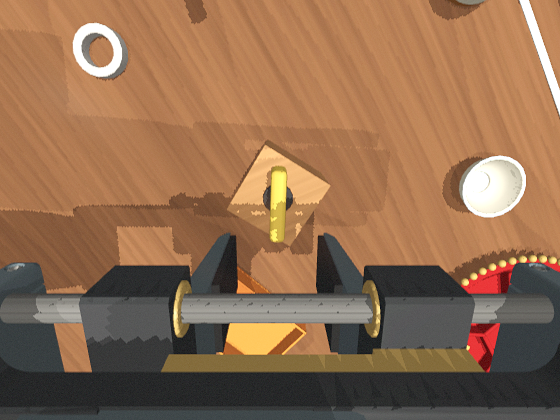

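Bar runs from (279,166) to (277,242), parallel to the tool's z, on the block between the open fingers. Working out the grasp.

Run:
```python
from h import *
import pickle
np.set_printoptions(precision=4,suppress=True)
o=pickle.load(open("o3.pkl","rb"));W=cam("wrist",o)
im=cv2.cvtColor(cv2.imread("pics/w3.png"),cv2.COLOR_BGR2HSV)
m=((im[...,0]>22)&(im[...,0]<34)&(im[...,1]>150)&(im[...,2]>90)).astype(np.uint8);m[:150]=0;m[250:]=0;m[:,:255]=0;m[:,300:]=0
p=cv2.findNonZero(m);r=cv2.minAreaRect(p);print(r,len(p))
for z in(.114,.107):
  print(tool(onz(W,r[0],z),o),onz(W,r[0],z))
  c=cv2.boxPoints(r);a=onz(W,(c[0]+c[1])/2 if r[1][0]<r[1][1] else (c[1]+c[2])/2,z);
ends=[onz(W,q,.114) for q in((279,166),(277,242))];d=ends[1]-ends[0];print(np.linalg.norm(d),np.degrees(np.arctan2(d[1],d[0])),"tool z yaw",np.degrees(np.arctan2(o["ee_rot"][1][2],o["ee_rot"][0][2])))
print("bar tri",tri([ray(W,r[0]),ray(cam("top"),(393.4,240)),ray(cam("scene"),(198,173.6))]))
```

```text
((277.9881286621094, 203.99972534179688), (15.400395393371582, 74.2170639038086), 1.3639274835586548) 676
[12.7508  0.1942 -0.5804] [ 0.4641 -0.3033  0.114 ]
[13.4508  0.198  -0.3885] [ 0.4631 -0.3049  0.107 ]
0.06875415392560684 -122.88891520796828 tool z yaw -121.44956617604741
bar tri (array([ 0.4601, -0.3082,  0.093 ]), [np.float64(0.0010665755077584145), np.float64(0.0011828556225873046), np.float64(0.0013619833228233247)])
```

```bash
python3 -m crank '[{"tx":3,"ty":0.15,"tz":-0.2,"roll":0},{"tx":4,"ty":0,"tz":0,"roll":0},{"tx":3.5,"ty":0,"tz":0,"roll":0},{"tx":2.0,"ty":0,"tz":0,"roll":0},{"tx":0.75,"ty":0,"tz":0,"roll":0}]' && python3 -m crank '[{"tx":0,"ty":0,"tz":0,"roll":0},{"tx":0,"ty":0,"tz":0,"roll":0},{"tx":0,"ty":0,"tz":0,"roll":0},{"tx":0,"ty":0,"tz":0,"roll":0},{"tx":0,"ty":0,"tz":0,"roll":0}]' -1 40 && python3 -m crank '[{"tx":0,"ty":0,"tz":0,"roll":0},{"tx":0,"ty":0,"tz":0,"roll":0},{"tx":0,"ty":0,"tz":0,"roll":0}]'
python3 -c "
from h import *
o=get_obs();print(o['tool_pos'],o['moment'],o['joint_positions'],o['opening'])"
```

```text
clock: 6.9
tool_pos: [0.4614, -0.3059, 0.108]
ee_rot: [[-0.004, 0.853, -0.522], [0.002, -0.522, -0.853], [-1.0, -0.004, -0.0]]
contact_force: [0.3, 0.8, 0.7]
opening: 0.0456
clock: 7.4
tool_pos: [0.4625, -0.3069, 0.1113]
ee_rot: [[0.001, 0.852, -0.523], [-0.001, -0.523, -0.852], [-1.0, 0.001, 0.0]]
contact_force: [-1.6, 1.1, 4.9]
opening: 0.0137
clock: 7.7
tool_pos: [0.4625, -0.3069, 0.1113]
ee_rot: [[0.001, 0.852, -0.523], [-0.001, -0.523, -0.852], [-1.0, 0.001, 0.0]]
contact_force: [-1.9, 1.1, 5.1]
opening: 0.0139
[ 0.46252066 -0.30693037  0.1112927 ] [0.11845165 0.3395857  0.02558791] [-3.47521152e+01  2.29196927e+01  1.02713580e+02 -7.40963301e-03
  5.43176560e+01 -3.18323457e+00] 0.013889258837631936
```

```bash
python3 -m crank '[{"tx":-1,"ty":0,"tz":0,"roll":0},{"tx":-3,"ty":0,"tz":0,"roll":0},{"tx":-4,"ty":0,"tz":0,"roll":0},{"tx":-4,"ty":0,"tz":0,"roll":0},{"tx":-4,"ty":0,"tz":0,"roll":0}]' && python3 -m crank '[{"tx":-1,"ty":-1.0,"tz":-3,"roll":-0.04},{"tx":0,"ty":-1.38,"tz":-4.25,"roll":0},{"tx":0,"ty":-1.38,"tz":-4.25,"roll":0},{"tx":0,"ty":-1.38,"tz":-4.25,"roll":0},{"tx":0,"ty":-1.38,"tz":-4.25,"roll":0}]'
```

```text
clock: 8.2
tool_pos: [0.4622, -0.3066, 0.2718]
ee_rot: [[-0.0, 0.852, -0.524], [0.0, -0.524, -0.852], [-1.0, -0.0, -0.0]]
contact_force: [0.8, -0.1, -2.6]
opening: 0.0137
clock: 8.7
tool_pos: [0.5046, -0.0991, 0.2803]
ee_rot: [[0.0, 0.872, -0.489], [0.0, -0.489, -0.872], [-1.0, 0.0, -0.0]]
contact_force: [1.5, -0.3, -3.3]
opening: 0.014
```

```bash
python3 -c "
from h import *
print(tool([.5465,.0405,.1555+.0963+.02]))"
```

```text
[  0.85385842  -3.17387458 -14.22399447]
```

```bash
python3 -m crank '[{"tx":0,"ty":-0.79,"tz":-3.55,"roll":0},{"tx":0,"ty":-0.79,"tz":-3.55,"roll":0},{"tx":0.2,"ty":-0.79,"tz":-3.55,"roll":0},{"tx":0.5,"ty":-0.8,"tz":-3.55,"roll":0},{"tx":0.3,"ty":0,"tz":0,"roll":0}]' && python3 -m crank '[{"tx":0,"ty":0,"tz":0,"roll":0},{"tx":0,"ty":0,"tz":0,"roll":0}]'
python3 - <<'E'
from h import *
import pickle
o=get_obs();im=snapshot("wrist")[:,:,::-1];s=snapshot("scene")[:,:,::-1];pickle.dump(o,open("o4.pkl","wb"));print(tool([.5465,.0405,.1555+.0963]))
cv2.imwrite("pics/w4.png",im);cv2.imwrite("pics/s4.png",s)
a=cv2.resize(im[60:240,190:370],None,fx=3,fy=3,interpolation=cv2.INTER_CUBIC);b=cv2.resize(s[165:255,265:315],None,fx=5,fy=6,interpolation=cv2.INTER_CUBIC)
cv2.imwrite("pics/m4.png",np.hstack([a,b]));print(a.shape,b.shape)
E
```

```text
clock: 9.2
tool_pos: [0.5472, 0.0425, 0.2696]
ee_rot: [[0.0, 0.874, -0.485], [0.002, -0.485, -0.874], [-1.0, -0.001, -0.002]]
contact_force: [-0.4, -0.5, -2.4]
opening: 0.0136
clock: 9.4
tool_pos: [0.5461, 0.0379, 0.2702]
ee_rot: [[-0.001, 0.872, -0.489], [-0.001, -0.489, -0.872], [-1.0, -0.0, 0.001]]
contact_force: [0.7, 0.4, -3.8]
opening: 0.0141
[ 1.87508581 -0.12733417 -0.26473852]
(540, 540, 3) (540, 250, 3)
```

View pics/m4.png

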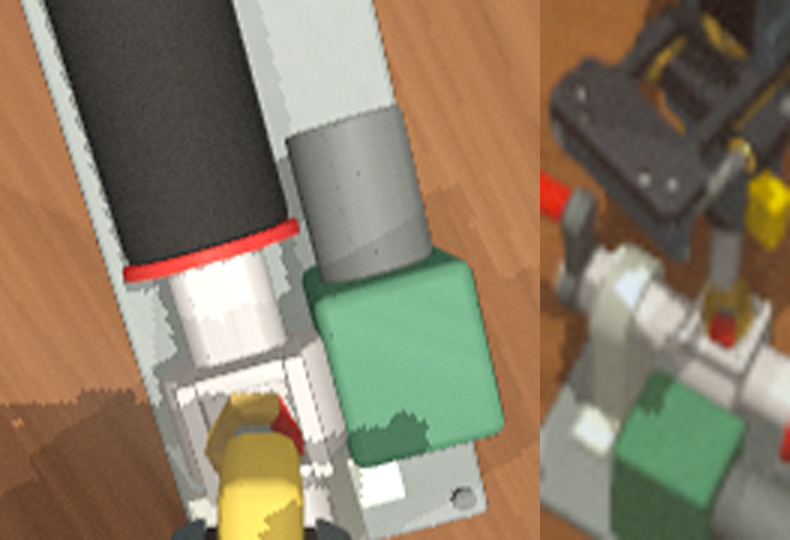

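Wrist crop: bar hides the tip, with the rim's far half at (205–304, 395–460). The scene crop shows the shank in line over the brass rim at (725,300). Measuring how the bar sits in the jaws.

Run:
```python
from h import *
import pickle
np.set_printoptions(precision=2,suppress=True)
o=pickle.load(open("o4.pkl","rb"));W=cam("wrist",o)
im=cv2.cvtColor(cv2.imread("pics/w4.png"),cv2.COLOR_BGR2HSV)
for r in range(196,300,6): print(r,[tuple(im[r,c]) for c in(268,276,284)].__repr__().replace('np.uint8',''))
for S in([.5458,.0405,.1555],):
    print("rim px",proj(W,S)); print((np.array([proj(W,np.array(S)+[.0143*np.cos(a),.0143*np.sin(a),0]) for a in np.radians(31+60*np.arange(6))])-[190,60])*3)
t,R=np.array(o["tool_pos"]),np.array(o["ee_rot"])
for z in(-.033,.033):
  for x in(-.0027,.0313): print(z,x,proj(W,t+R@[x,0,z]))
print("tip",proj(W,t+R@[.0963,0,0]))
```

```text
196 [((20), (138), (131)), ((20), (139), (149)), ((1), (194), (175))]
202 [((19), (124), (125)), ((23), (40), (108)), ((2), (177), (124))]
208 [((21), (155), (156)), ((23), (159), (167)), ((23), (168), (162))]
214 [((22), (156), (160)), ((23), (155), (171)), ((23), (162), (167))]
220 [((22), (155), (188)), ((23), (154), (212)), ((23), (155), (207))]
226 [((24), (153), (252)), ((26), (145), (255)), ((25), (145), (255))]
232 [((24), (151), (255)), ((27), (142), (255)), ((23), (157), (205))]
238 [((24), (152), (255)), ((23), (165), (199)), ((24), (159), (204))]
244 [((23), (172), (196)), ((23), (163), (207)), ((23), (165), (204))]
250 [((23), (166), (198)), ((24), (163), (207)), ((24), (168), (203))]
256 [((24), (167), (192)), ((29), (140), (255)), ((23), (169), (202))]
262 [((23), (170), (196)), ((24), (168), (206)), ((23), (168), (202))]
268 [((23), (171), (197)), ((23), (170), (206)), ((23), (167), (202))]
274 [((23), (166), (198)), ((23), (168), (206)), ((23), (167), (203))]
280 [((23), (166), (198)), ((24), (164), (208)), ((23), (168), (202))]
286 [((24), (169), (198)), ((23), (166), (208)), ((23), (166), (201))]
292 [((23), (172), (187)), ((23), (168), (199)), ((23), (170), (191))]
298 [((30), (11), (113)), ((21), (15), (118)), ((25), (13), (115))]
rim px [273.9  212.22]
[[277.29 413.42]
 [225.34 413.75]
 [200.43 456.97]
 [226.77 498.76]
 [277.39 498.45]
 [302.98 456.33]]
-0.033 -0.0027 [275.31 221.66]
-0.033 0.0313 [275.47 202.56]
0.033 -0.0027 [275.58 341.84]
0.033 0.0313 [275.68 305.13]
tip [275.73 221.63]
```

Bar is centred in the jaws within 1 mm (predicted end row 221.7, seen ~222). Zooming on the rim with the predicted hexagon overlaid.

Run:
```python
from h import *
import pickle
o=pickle.load(open("o4.pkl","rb"));W=cam("wrist",o)
im=cv2.imread("pics/w4.png");k=9
a=cv2.resize(im[170:240,235:315],None,fx=k,fy=k,interpolation=cv2.INTER_CUBIC)
for S,col in(([.5458,.0405,.1555],(255,0,0)),([.5470,.0427,.1555],(0,255,0))):
    q=np.array([proj(W,np.array(S)+[.0139*np.cos(t),.0139*np.sin(t),0]) for t in np.radians(31+60*np.arange(6))])
    cv2.polylines(a,[((q+.5-[235,170])*k).astype(np.int32)],True,col,1)
cv2.imwrite("pics/w4z.png",a)
```

```text
(no output)
```

View pics/w4z.png

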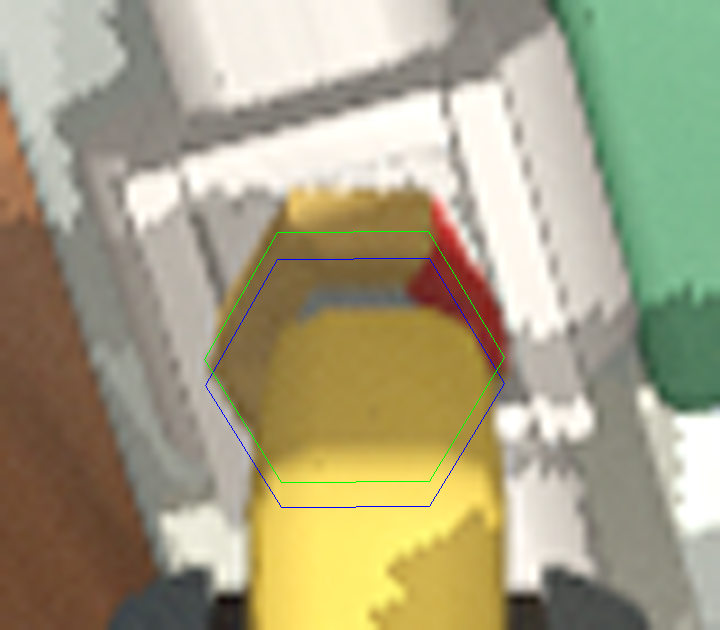

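```bash
python3 -m crank '[{"tx":0,"ty":0,"tz":0,"roll":0},{"tx":0,"ty":0,"tz":0,"roll":0},{"tx":0,"ty":0,"tz":0,"roll":0}]'
python3 - <<'E'
from h import *
import pickle
o=get_obs();print(o["tool_pos"],o["qvel"].round(2));im=snapshot("wrist")[:,:,::-1];cv2.imwrite("pics/w5.png",im);pickle.dump(o,open("o5.pkl","wb"))
a=cv2.cvtColor(cv2.imread("pics/w4.png"),6).astype(np.float32)[60:200,190:370];b=cv2.cvtColor(np.ascontiguousarray(im),6).astype(np.float32)[60:200,190:370]
print(cv2.phaseCorrelate(a,b,cv2.createHanningWindow(a.shape[::-1],cv2.CV_32F)))
print(tool([.5458,.0405,.1555],o))
E
```

```text
clock: 9.8
tool_pos: [0.5464, 0.0382, 0.2704]
ee_rot: [[0.0, 0.872, -0.49], [-0.0, -0.49, -0.872], [-1.0, 0.0, -0.0]]
contact_force: [-1.0, -0.4, -2.7]
opening: 0.0139
[0.54641841 0.03816194 0.2703834 ] [ 0.16  0.07 -0.07  0.05 -0.1  -0.03]
((-0.18687260109490467, 0.45400945743161003), 1.00385567597401)
[11.48830266 -0.17142378 -0.1731117 ]
```

The bright strip is the near outer wall, so the rim's top edge matches the blue prediction within about 1 mm. Screw at about (0.5461, 0.0410). Descending in steps.

```bash
python3 -m crank '[{"tx":0.5,"ty":-0.16,"tz":-0.23,"roll":0},{"tx":0.8,"ty":0,"tz":0,"roll":0},{"tx":0,"ty":0,"tz":0,"roll":0},{"tx":0,"ty":0,"tz":0,"roll":0}]'; python3 -m crank '[{"tx":0.4,"ty":0,"tz":0,"roll":0},{"tx":0.4,"ty":0,"tz":0,"roll":0},{"tx":0,"ty":0,"tz":0,"roll":0}]'; python3 -m crank '[{"tx":0.3,"ty":0,"tz":0,"roll":0},{"tx":0.3,"ty":0,"tz":0,"roll":0},{"tx":0,"ty":0,"tz":0,"roll":0}]'
```

```text
clock: 10.25
tool_pos: [0.546, 0.0414, 0.2567]
ee_rot: [[-0.001, 0.872, -0.489], [-0.0, -0.489, -0.872], [-1.0, -0.001, 0.001]]
contact_force: [-1.0, -0.4, -2.1]
opening: 0.0142
clock: 10.55
tool_pos: [0.5461, 0.0414, 0.2486]
ee_rot: [[-0.001, 0.872, -0.489], [0.0, -0.489, -0.872], [-1.0, -0.0, 0.0]]
contact_force: [-0.2, 0.2, -2.6]
opening: 0.0137
clock: 10.85
tool_pos: [0.5461, 0.0414, 0.2428]
ee_rot: [[-0.0, 0.872, -0.489], [-0.0, -0.489, -0.872], [-1.0, -0.0, 0.0]]
contact_force: [-0.4, -0.1, -2.9]
opening: 0.0137
```

```bash
python3 -m crank '[{"tx":0.3,"ty":0,"tz":0,"roll":0},{"tx":0.3,"ty":0,"tz":0,"roll":0},{"tx":0,"ty":0,"tz":0,"roll":0}]'; python3 -m crank '[{"tx":0.2,"ty":0,"tz":0,"roll":0},{"tx":0.2,"ty":0,"tz":0,"roll":0},{"tx":0,"ty":0,"tz":0,"roll":0}]';  python3 -m crank '[{"tx":0.15,"ty":0,"tz":0,"roll":0},{"tx":0.15,"ty":0,"tz":0,"roll":0},{"tx":0,"ty":0,"tz":0,"roll":0}]'
```

```text
clock: 11.15
tool_pos: [0.5461, 0.0414, 0.2368]
ee_rot: [[-0.001, 0.872, -0.489], [0.0, -0.489, -0.872], [-1.0, -0.0, 0.0]]
contact_force: [1.4, 0.5, -2.9]
opening: 0.014
clock: 11.45
tool_pos: [0.5461, 0.0414, 0.2329]
ee_rot: [[-0.0, 0.872, -0.489], [0.0, -0.489, -0.872], [-1.0, -0.0, 0.0]]
contact_force: [0.1, -0.0, -2.6]
opening: 0.0142
clock: 11.75
tool_pos: [0.5462, 0.0414, 0.2303]
ee_rot: [[0.0, 0.872, -0.489], [-0.0, -0.489, -0.872], [-1.0, 0.0, 0.0]]
contact_force: [-0.2, 0.0, -3.7]
opening: 0.0136
```

```bash
python3 -m crank '[{"tx":0.1,"ty":0,"tz":0,"roll":0},{"tx":0.1,"ty":0,"tz":0,"roll":0},{"tx":0,"ty":0,"tz":0,"roll":0}]'; python3 -m crank '[{"tx":0.1,"ty":0,"tz":0,"roll":0},{"tx":0.1,"ty":0,"tz":0,"roll":0},{"tx":0,"ty":0,"tz":0,"roll":0}]'; python3 -c "
from h import *
o=get_obs();print(o['moment'],o['joint_positions'].round(1))"
```

```text
clock: 12.05
tool_pos: [0.5463, 0.0414, 0.2299]
ee_rot: [[0.002, 0.872, -0.489], [-0.0, -0.489, -0.872], [-1.0, 0.001, -0.001]]
contact_force: [-2.5, -0.1, 7.3]
opening: 0.0137
clock: 12.35
tool_pos: [0.5463, 0.0414, 0.2296]
ee_rot: [[0.003, 0.872, -0.489], [-0.0, -0.489, -0.872], [-1.0, 0.002, -0.001]]
contact_force: [-4.5, -0.5, 14.3]
opening: 0.0141
[-0.01126254  1.11437053 -0.00686901] [ 3.1 16.1 94.2 -0.  69.5 32.4]
```

Key is fully seated (floor met at TCP z 0.2298, as predicted). Turning clockwise in steps and following the screw down.

```bash
cat > m.py <<'E'
from h import *
o=get_obs();R=np.array(o["ee_rot"]);print("   Mz %.3f Fz %.1f jaw yaw %.1f z %.4f"%(o["moment"][2],o["contact_force"][2],np.degrees(np.arctan2(R[1,1],R[0,1])),o["tool_pos"][2]))
E
python3 -m crank '[{"tx":-0.1,"ty":0,"tz":0,"roll":0.1},{"tx":0.0,"ty":0,"tz":0,"roll":0.1},{"tx":0,"ty":0,"tz":0,"roll":0},{"tx":0,"ty":0,"tz":0,"roll":0}]' >/dev/null; python3 m.py;  python3 -m crank '[{"tx":0.04,"ty":0,"tz":0,"roll":0.1},{"tx":0.04,"ty":0,"tz":0,"roll":0.1},{"tx":0,"ty":0,"tz":0,"roll":0},{"tx":0,"ty":0,"tz":0,"roll":0}]' >/dev/null; python3 m.py; python3 -m crank '[{"tx":0.04,"ty":0,"tz":0,"roll":0.1},{"tx":0,"ty":0,"tz":0,"roll":0},{"tx":0,"ty":0,"tz":0,"roll":0}]'>/dev/null; python3 m.py
```

```text
Mz 0.007 Fz 7.8 jaw yaw -40.7 z 0.2294
   Mz -0.010 Fz 8.9 jaw yaw -52.2 z 0.2286
   Mz -0.021 Fz 8.4 jaw yaw -57.9 z 0.2282
```

```bash
for i in 1; do python3 -m crank '[{"tx":0.04,"ty":0,"tz":0,"roll":0.1},{"tx":0,"ty":0,"tz":0,"roll":0},{"tx":0,"ty":0,"tz":0,"roll":0}]'>/dev/null; python3 m.py; python3 -m crank '[{"tx":0.03,"ty":0,"tz":0,"roll":0.07},{"tx":0,"ty":0,"tz":0,"roll":0},{"tx":0,"ty":0,"tz":0,"roll":0}]'>/dev/null; python3 m.py; done;  python3 -m crank '[{"tx":0.03,"ty":0,"tz":0,"roll":0.07},{"tx":0,"ty":0,"tz":0,"roll":0},{"tx":0,"ty":0,"tz":0,"roll":0}]'>/dev/null; python3 m.py
```

```text
Mz -0.020 Fz 9.3 jaw yaw -63.7 z 0.2278
   Mz -0.010 Fz 8.5 jaw yaw -67.7 z 0.2275
   Mz -0.036 Fz 9.2 jaw yaw -71.7 z 0.2272
```

```bash
python3 -m crank '[{"tx":0.02,"ty":0,"tz":0,"roll":0.06},{"tx":0,"ty":0,"tz":0,"roll":0},{"tx":0,"ty":0,"tz":0,"roll":0}]'>/dev/null; python3 m.py; python3 -m crank '[{"tx":0.02,"ty":0,"tz":0,"roll":0.06},{"tx":0,"ty":0,"tz":0,"roll":0},{"tx":0,"ty":0,"tz":0,"roll":0}]'>/dev/null; python3 m.py;  python3 -m crank '[{"tx":0.02,"ty":0,"tz":0,"roll":0.06},{"tx":0,"ty":0,"tz":0,"roll":0},{"tx":0,"ty":0,"tz":0,"roll":0}]'; python3 m.py
```

```text
Mz -0.046 Fz 8.6 jaw yaw -75.1 z 0.2270
   Mz 0.005 Fz 9.0 jaw yaw -78.6 z 0.2267
clock: 15.25
tool_pos: [0.5461, 0.0417, 0.2265]
ee_rot: [[0.002, 0.139, -0.99], [0.001, -0.99, -0.139], [-1.0, -0.001, -0.002]]
contact_force: [-3.2, 0.4, 9.1]
opening: 0.0139
   Mz -0.008 Fz 9.1 jaw yaw -82.0 z 0.2265
```

```bash
python3 -m crank '[{"tx":0.02,"ty":0,"tz":0,"roll":0.06},{"tx":0,"ty":0,"tz":0,"roll":0},{"tx":0,"ty":0,"tz":0,"roll":0}]'>/dev/null; python3 m.py; python3 -m crank '[{"tx":0.02,"ty":0,"tz":0,"roll":0.05},{"tx":0,"ty":0,"tz":0,"roll":0},{"tx":0,"ty":0,"tz":0,"roll":0}]'>/dev/null; python3 m.py;  python3 -m crank '[{"tx":0.02,"ty":0,"tz":0,"roll":0.05},{"tx":0,"ty":0,"tz":0,"roll":0},{"tx":0,"ty":0,"tz":0,"roll":0}]'>/dev/null; python3 m.py
```

```text
Mz -0.022 Fz 8.8 jaw yaw -85.4 z 0.2263
   Mz -0.049 Fz 8.4 jaw yaw -88.3 z 0.2261
   Mz -0.065 Fz 7.3 jaw yaw -91.2 z 0.2259
```

```bash
python3 -m crank '[{"tx":0,"ty":0,"tz":0,"roll":0}]'>/dev/null; python3 m.py; python3 -m crank '[{"tx":0,"ty":0,"tz":0,"roll":0}]'>/dev/null; python3 m.py;python3 -m crank '[{"tx":0.02,"ty":0,"tz":0,"roll":0.03},{"tx":0,"ty":0,"tz":0,"roll":0},{"tx":0,"ty":0,"tz":0,"roll":0}]'>/dev/null; python3 m.py;  python3 -m crank '[{"tx":0,"ty":0,"tz":0,"roll":0}]'>/dev/null; python3 m.py
```

```text
Mz -0.036 Fz 8.1 jaw yaw -91.2 z 0.2259
   Mz -0.050 Fz 8.6 jaw yaw -91.2 z 0.2258
   Mz -0.082 Fz 8.0 jaw yaw -92.9 z 0.2258
   Mz -0.011 Fz 9.3 jaw yaw -92.9 z 0.2258
```

```bash
sed -i 's/^o=get_obs();/o=get_obs();print("   J6 eff %.3f"%o["joint_efforts"][5],end="");/' m.py; python3 m.py; python3 -m crank '[{"tx":0.02,"ty":0,"tz":0,"roll":0.05},{"tx":0,"ty":0,"tz":0,"roll":0},{"tx":0,"ty":0,"tz":0,"roll":0}]'>/dev/null; python3 m.py;  python3 -m crank '[{"tx":0,"ty":0,"tz":0,"roll":0}]'>/dev/null; python3 m.py; python3 -m crank '[{"tx":0.02,"ty":0,"tz":0,"roll":0.05},{"tx":0,"ty":0,"tz":0,"roll":0},{"tx":0,"ty":0,"tz":0,"roll":0}]'>/dev/null; python3 m.py;  python3 -m crank '[{"tx":0,"ty":0,"tz":0,"roll":0}]'>/dev/null; python3 m.py
```

```text
J6 eff -0.026   Mz -0.011 Fz 9.3 jaw yaw -92.9 z 0.2258
   J6 eff -0.030   Mz -0.048 Fz 9.6 jaw yaw -95.8 z 0.2257
   J6 eff -0.036   Mz -0.124 Fz 9.9 jaw yaw -95.8 z 0.2257
   J6 eff -0.031   Mz -0.074 Fz 9.3 jaw yaw -98.6 z 0.2256
   J6 eff -0.038   Mz 0.009 Fz 9.8 jaw yaw -98.6 z 0.2256
```

```bash
python3 -m crank '[{"tx":0.02,"ty":0,"tz":0,"roll":0.04},{"tx":0,"ty":0,"tz":0,"roll":0},{"tx":0,"ty":0,"tz":0,"roll":0}]'>/dev/null; python3 m.py; python3 -m crank '[{"tx":0.02,"ty":0,"tz":0,"roll":0.04},{"tx":0,"ty":0,"tz":0,"roll":0},{"tx":0,"ty":0,"tz":0,"roll":0}]'>/dev/null; python3 m.py;  python3 -m crank '[{"tx":0,"ty":0,"tz":0,"roll":0}]'>/dev/null; python3 m.py
```

```text
J6 eff -0.016   Mz 0.014 Fz 10.9 jaw yaw -100.9 z 0.2255
   J6 eff -0.005   Mz 0.047 Fz 11.4 jaw yaw -103.2 z 0.2255
   J6 eff -0.010   Mz -0.033 Fz 10.9 jaw yaw -103.2 z 0.2255
```

```bash
python3 -m crank '[{"tx":0.02,"ty":0,"tz":0,"roll":0.04},{"tx":0,"ty":0,"tz":0,"roll":0},{"tx":0,"ty":0,"tz":0,"roll":0}]'>/dev/null; python3 m.py; python3 -m crank '[{"tx":0,"ty":0,"tz":0,"roll":0}]'>/dev/null; python3 m.py
```

```text
J6 eff 0.013   Mz 0.035 Fz 12.2 jaw yaw -105.5 z 0.2255
   J6 eff 0.008   Mz 0.053 Fz 11.6 jaw yaw -105.5 z 0.2254
```

```bash
python3 -m crank '[{"tx":0,"ty":0,"tz":0,"roll":0.04},{"tx":0,"ty":0,"tz":0,"roll":0},{"tx":0,"ty":0,"tz":0,"roll":0}]'>/dev/null; python3 m.py; python3 -m crank '[{"tx":0,"ty":0,"tz":0,"roll":0}]'>/dev/null; python3 m.py; python3 -m crank '[{"tx":0,"ty":0,"tz":0,"roll":0.04},{"tx":0,"ty":0,"tz":0,"roll":0},{"tx":0,"ty":0,"tz":0,"roll":0}]'>/dev/null; python3 m.py; python3 -m crank '[{"tx":0,"ty":0,"tz":0,"roll":0}]'>/dev/null; python3 m.py
```

```text
J6 eff 0.028   Mz 0.051 Fz 11.1 jaw yaw -107.8 z 0.2254
   J6 eff 0.024   Mz -0.011 Fz 11.1 jaw yaw -107.8 z 0.2254
   J6 eff 0.047   Mz 0.045 Fz 11.9 jaw yaw -110.1 z 0.2253
   J6 eff 0.043   Mz 0.004 Fz 10.6 jaw yaw -110.1 z 0.2253
```

```bash
python3 -m crank '[{"tx":0,"ty":0,"tz":0,"roll":0.05},{"tx":0,"ty":0,"tz":0,"roll":0},{"tx":0,"ty":0,"tz":0,"roll":0}]'>/dev/null; python3 m.py; python3 -m crank '[{"tx":0,"ty":0,"tz":0,"roll":0}]'>/dev/null; python3 m.py; python3 -m crank '[{"tx":0,"ty":0,"tz":0,"roll":0.05},{"tx":0,"ty":0,"tz":0,"roll":0},{"tx":0,"ty":0,"tz":0,"roll":0}]'>/dev/null; python3 m.py; python3 -m crank '[{"tx":0,"ty":0,"tz":0,"roll":0}]'>/dev/null; python3 m.py
```

```text
J6 eff 0.034   Mz 0.007 Fz 11.3 jaw yaw -112.9 z 0.2253
   J6 eff 0.028   Mz 0.017 Fz 11.2 jaw yaw -112.9 z 0.2253
   J6 eff 0.056   Mz 0.041 Fz 10.9 jaw yaw -115.8 z 0.2252
   J6 eff 0.050   Mz 0.006 Fz 10.4 jaw yaw -115.8 z 0.2252
```

Run:
```python
from h import *
import pickle
o=get_obs();im=snapshot("wrist")[:,:,::-1];s=snapshot("scene")[:,:,::-1];pickle.dump(o,open("o6.pkl","wb"));print(o["tool_pos"],o["opening"],o["clock"])
cv2.imwrite("pics/w6.png",im);cv2.imwrite("pics/s6.png",s)
a=cv2.resize(im[130:330,170:370],None,fx=2.7,fy=2.7,interpolation=cv2.INTER_CUBIC);b=cv2.resize(s[165:255,260:310],None,fx=5,fy=6,interpolation=cv2.INTER_CUBIC)
cv2.imwrite("pics/m6.png",np.hstack([a,b]))
```

```text
[0.54617228 0.04190243 0.22521092] 0.01371699010213295 20.25
```

View pics/m6.png

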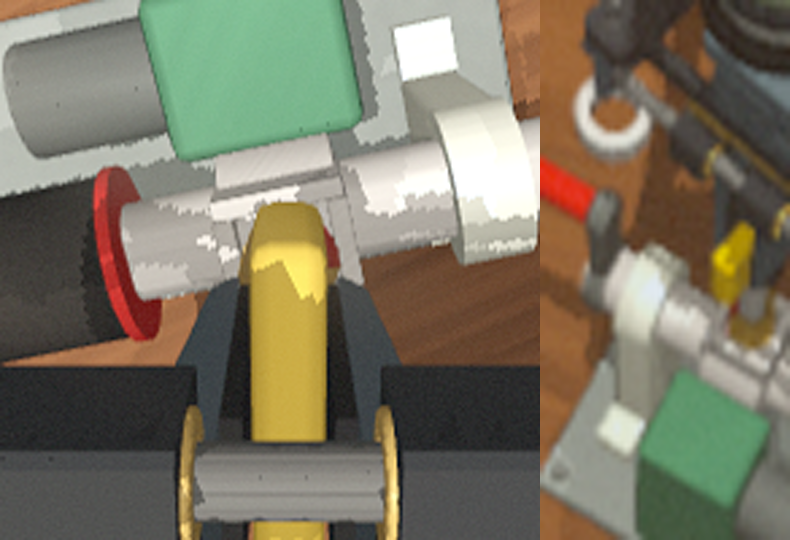

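View: bar still parallel to the pads, key down in the screw, crank upright in the scene crop. The torque is winding up against the shaft. Continuing in small steps with averaged readings.

```bash
cat > m.py <<'E'
from h import *
o=get_obs();R=np.array(o["ee_rot"]);print("   J6 %.3f M %s F %s yaw %.1f z %.4f xy %s"%(o["joint_efforts"][5],np.round(o["moment"],3),np.round(o["contact_force"],1),np.degrees(np.arctan2(R[1,1],R[0,1])),o["tool_pos"][2],np.round(o["tool_pos"][:2],4)))
E
python3 -m crank '[{"tx":0,"ty":0,"tz":0,"roll":0.05},{"tx":0,"ty":0,"tz":0,"roll":0},{"tx":0,"ty":0,"tz":0,"roll":0}]'>/dev/null; python3 m.py; python3 -m crank '[{"tx":0,"ty":0,"tz":0,"roll":0}]'>/dev/null; python3 m.py; python3 -m crank '[{"tx":0,"ty":0,"tz":0,"roll":0.05},{"tx":0,"ty":0,"tz":0,"roll":0},{"tx":0,"ty":0,"tz":0,"roll":0}]'>/dev/null; python3 m.py; python3 -m crank '[{"tx":0,"ty":0,"tz":0,"roll":0}]'>/dev/null; python3 m.py
```

```text
J6 0.073 M [0.299 0.913 0.037] F [-3.7  0.6 10.4] yaw -118.7 z 0.2252 xy [0.5462 0.0419]
   J6 0.068 M [0.366 0.933 0.096] F [-3.3  0.9 10.9] yaw -118.7 z 0.2252 xy [0.5462 0.0419]
   J6 0.098 M [0.411 0.866 0.067] F [-3.8  1.5 10.3] yaw -121.5 z 0.2251 xy [0.5462 0.0419]
   J6 0.093 M [0.378 0.887 0.12 ] F [-4.1  0.2  9.7] yaw -121.5 z 0.2251 xy [0.5462 0.0419]
```

```bash
python3 -m crank '[{"tx":0,"ty":0,"tz":0,"roll":0.05},{"tx":0,"ty":0,"tz":0,"roll":0},{"tx":0,"ty":0,"tz":0,"roll":0}]'>/dev/null; python3 m.py; python3 -m crank '[{"tx":0,"ty":0,"tz":0,"roll":0}]'>/dev/null; python3 m.py; python3 -m crank '[{"tx":0,"ty":0,"tz":0,"roll":0.03},{"tx":0,"ty":0,"tz":0,"roll":0},{"tx":0,"ty":0,"tz":0,"roll":0}]'>/dev/null; python3 m.py; python3 -m crank '[{"tx":0,"ty":0,"tz":0,"roll":0}]'>/dev/null; python3 m.py
```

```text
J6 0.136 M [0.346 0.872 0.18 ] F [-3.7  1.7 10.5] yaw -124.4 z 0.2251 xy [0.5462 0.0419]
   J6 0.131 M [0.387 0.853 0.149] F [-4.2  1.4 10.2] yaw -124.4 z 0.2251 xy [0.5462 0.0419]
   J6 0.230 M [0.478 0.858 0.208] F [-3.3  1.3  9.4] yaw -126.1 z 0.2250 xy [0.5462 0.042 ]
   J6 0.226 M [0.414 0.827 0.224] F [-4.1  1.4  9.6] yaw -126.1 z 0.2251 xy [0.5462 0.042 ]
```

Torque rose to about 0.22 (under 0.25), so the screw is firmly seated. Relieving the key torque gently until it reads near zero, within the play.

```bash
python3 -m crank '[{"tx":0,"ty":0,"tz":0,"roll":-0.02},{"tx":0,"ty":0,"tz":0,"roll":0},{"tx":0,"ty":0,"tz":0,"roll":0}]'>/dev/null; python3 m.py; python3 -m crank '[{"tx":0,"ty":0,"tz":0,"roll":0}]'>/dev/null; python3 m.py; python3 -m crank '[{"tx":0,"ty":0,"tz":0,"roll":-0.03},{"tx":0,"ty":0,"tz":0,"roll":0},{"tx":0,"ty":0,"tz":0,"roll":0}]'>/dev/null; python3 m.py; python3 -m crank '[{"tx":0,"ty":0,"tz":0,"roll":-0.04},{"tx":0,"ty":0,"tz":0,"roll":0},{"tx":0,"ty":0,"tz":0,"roll":0}]'>/dev/null; python3 m.py
```

```text
J6 0.175 M [0.39  0.879 0.179] F [-3.8  1.8  9.8] yaw -124.9 z 0.2251 xy [0.5462 0.042 ]
   J6 0.177 M [0.346 0.917 0.198] F [-4.5  1.9  9.8] yaw -124.9 z 0.2251 xy [0.5462 0.042 ]
   J6 0.197 M [0.358 0.847 0.204] F [-3.5  0.8 10.5] yaw -123.2 z 0.2251 xy [0.5462 0.0419]
   J6 0.160 M [0.41  0.906 0.159] F [-4.1  1.5 10.7] yaw -120.9 z 0.2251 xy [0.5462 0.0419]
```

```bash
python3 -m crank '[{"tx":0,"ty":0,"tz":0,"roll":-0.04},{"tx":0,"ty":0,"tz":0,"roll":0},{"tx":0,"ty":0,"tz":0,"roll":0}]'>/dev/null; python3 m.py; python3 -m crank '[{"tx":0,"ty":0,"tz":0,"roll":-0.04},{"tx":0,"ty":0,"tz":0,"roll":0},{"tx":0,"ty":0,"tz":0,"roll":0}]'>/dev/null; python3 m.py
```

```text
J6 0.101 M [0.404 0.952 0.12 ] F [-3.4  1.7 10.9] yaw -118.6 z 0.2252 xy [0.5462 0.0419]
   J6 0.037 M [0.29  0.941 0.09 ] F [-3.8  0.8 10.8] yaw -116.4 z 0.2252 xy [0.5462 0.0419]
```

The torque unwinds elastically, so the screw follows the key back. I'll wind up again to about 0.17 and let go of the key there, since the screw holds when released.

```bash
python3 -m crank '[{"tx":0,"ty":0,"tz":0,"roll":0.05},{"tx":0,"ty":0,"tz":0,"roll":0},{"tx":0,"ty":0,"tz":0,"roll":0}]'>/dev/null; python3 m.py; python3 -m crank '[{"tx":0,"ty":0,"tz":0,"roll":0.03},{"tx":0,"ty":0,"tz":0,"roll":0},{"tx":0,"ty":0,"tz":0,"roll":0}]'>/dev/null; python3 m.py;python3 -m crank '[{"tx":0,"ty":0,"tz":0,"roll":0}]'>/dev/null; python3 m.py
```

```text
J6 0.121 M [0.328 0.973 0.111] F [-3.6  0.9 10.4] yaw -119.2 z 0.2251 xy [0.5462 0.0419]
   J6 0.150 M [0.367 0.922 0.075] F [-3.9  1.5 10.8] yaw -120.9 z 0.2251 xy [0.5462 0.0419]
   J6 0.147 M [0.382 0.897 0.112] F [-3.6  2.  10.6] yaw -120.9 z 0.2251 xy [0.5462 0.042 ]
```

```bash
python3 -m crank '[{"tx":0,"ty":0,"tz":0,"roll":0.02},{"tx":0,"ty":0,"tz":0,"roll":0},{"tx":0,"ty":0,"tz":0,"roll":0}]'>/dev/null; python3 m.py; python3 -m crank '[{"tx":0,"ty":0,"tz":0,"roll":0}]'>/dev/null; python3 m.py;python3 -m crank '[{"tx":0,"ty":0,"tz":0,"roll":0}]'>/dev/null; python3 m.py; python3 -m crank '[{"tx":0,"ty":0,"tz":0,"roll":0}]'>/dev/null; python3 m.py
```

```text
J6 0.224 M [0.402 0.85  0.207] F [-4.4  0.7 10.6] yaw -122.1 z 0.2251 xy [0.5462 0.042 ]
   J6 0.222 M [0.403 0.906 0.217] F [-3.5  1.4 10.1] yaw -122.1 z 0.2251 xy [0.5462 0.042 ]
   J6 0.222 M [0.402 0.881 0.229] F [-4.5  1.  10.6] yaw -122.1 z 0.2251 xy [0.5462 0.0419]
   J6 0.222 M [0.353 0.938 0.187] F [-3.9  1.8 10.3] yaw -122.1 z 0.2251 xy [0.5462 0.042 ]
```

```bash
python3 -m crank '[{"tx":0,"ty":0,"tz":0,"roll":-0.01},{"tx":0,"ty":0,"tz":0,"roll":0},{"tx":0,"ty":0,"tz":0,"roll":0}]'>/dev/null; python3 m.py; python3 -m crank '[{"tx":0,"ty":0,"tz":0,"roll":0}]'>/dev/null; python3 m.py
python3 - <<'E'
from h import *
im=snapshot("wrist")[:,:,::-1];cv2.imwrite("pics/w7.png",im)
g=cv2.cvtColor(np.ascontiguousarray(im),cv2.COLOR_BGR2HSV)
m=(abs(g[...,0].astype(int)-24)<5)&(g[...,1]>120)&(g[...,2]>120)
for r in range(216,295,8):
    c=np.nonzero(m[r,250:310])[0]; print(r,c.min()+250,c.max()+250)
E
```

```text
J6 0.091 M [0.411 0.88  0.045] F [-3.6  2.3  9.6] yaw -121.5 z 0.2251 xy [0.5462 0.0419]
   J6 0.092 M [0.395 0.847 0.121] F [-3.6  0.6  9.6] yaw -121.5 z 0.2251 xy [0.5462 0.0419]
216 263 289
224 260 290
232 262 293
240 263 290
248 263 290
256 263 290
264 263 290
272 263 290
280 263 289
288 263 309
```

```bash
python3 -m crank '[{"tx":0,"ty":0,"tz":0,"roll":0.007},{"tx":0,"ty":0,"tz":0,"roll":0},{"tx":0,"ty":0,"tz":0,"roll":0}]'>/dev/null; python3 m.py; python3 -m crank '[{"tx":0,"ty":0,"tz":0,"roll":0}]'>/dev/null; python3 m.py
```

```text
J6 0.194 M [0.401 0.893 0.244] F [-3.4  1.8 10.9] yaw -121.9 z 0.2251 xy [0.5462 0.0419]
   J6 0.193 M [0.326 0.956 0.176] F [-4.1  1.7  9.8] yaw -121.9 z 0.2251 xy [0.5462 0.0419]
```

```bash
python3 -m crank '[{"tx":-0.25,"ty":0,"tz":0,"roll":-0.002},{"tx":0,"ty":0,"tz":0,"roll":0},{"tx":0,"ty":0,"tz":0,"roll":0}]'>/dev/null; python3 m.py; python3 -m crank '[{"tx":0,"ty":0,"tz":0,"roll":0}]'>/dev/null; python3 m.py; python3 -m crank '[{"tx":0,"ty":0,"tz":0,"roll":0},{"tx":0,"ty":0,"tz":0,"roll":0},{"tx":0,"ty":0,"tz":0,"roll":0},{"tx":0,"ty":0,"tz":0,"roll":0},{"tx":0,"ty":0,"tz":0,"roll":0}]' -0.2 40;python3 m.py
```

```text
J6 0.168 M [0.713 0.179 0.198] F [-1.   2.5 -0.2] yaw -121.8 z 0.2252 xy [0.5462 0.0419]
   J6 0.171 M [0.801 0.147 0.166] F [-1.1  4.1  0.9] yaw -121.8 z 0.2252 xy [0.5462 0.0419]
clock: 26.6
tool_pos: [0.5462, 0.0412, 0.2252]
ee_rot: [[0.0, -0.527, -0.85], [-0.0, -0.85, 0.527], [-1.0, 0.0, -0.0]]
contact_force: [-0.7, 0.2, 0.3]
opening: 0.0365
   J6 0.001 M [0.049 0.075 0.019] F [-0.7  0.2  0.3] yaw -121.8 z 0.2252 xy [0.5462 0.0412]
```

Held-still torque read 0.17, and the zero after release is confirmed at 0.00. Regripping mid-play and lifting out.

```bash
python3 -m crank '[{"tx":0,"ty":0,"tz":0,"roll":-0.07},{"tx":0,"ty":0,"tz":0,"roll":0},{"tx":0,"ty":0,"tz":0,"roll":0},{"tx":0,"ty":0,"tz":0,"roll":0},{"tx":0,"ty":0,"tz":0,"roll":0}]' -1 40 ;python3 m.py;python3 -m crank '[{"tx":0,"ty":0,"tz":0,"roll":0},{"tx":0,"ty":0,"tz":0,"roll":0},{"tx":0,"ty":0,"tz":0,"roll":0}]' >/dev/null ;python3 m.py; python3 -m crank '[{"tx":-0.4,"ty":0,"tz":0,"roll":0},{"tx":-0.6,"ty":0,"tz":0,"roll":0},{"tx":0,"ty":0,"tz":0,"roll":0}]' >/dev/null ;python3 m.py
```

```text
clock: 27.1
tool_pos: [0.5464, 0.0417, 0.2252]
ee_rot: [[0.0, -0.467, -0.884], [0.001, -0.884, 0.467], [-1.0, -0.001, -0.0]]
contact_force: [1.0, 1.6, -0.4]
opening: 0.0137
   J6 0.026 M [ 0.458 -0.111  0.027] F [ 1.   1.6 -0.4] yaw -117.8 z 0.2252 xy [0.5464 0.0417]
   J6 0.017 M [ 0.572 -0.223  0.049] F [ 1.6  1.7 -0.3] yaw -117.8 z 0.2252 xy [0.5464 0.0417]
   J6 0.051 M [ 0.718 -0.908  0.103] F [  3.6   2.9 -10.3] yaw -117.8 z 0.2337 xy [0.5463 0.0416]
```

```bash
python3 -m crank '[{"tx":0,"ty":0,"tz":0,"roll":-0.05},{"tx":0,"ty":0,"tz":0,"roll":0},{"tx":0,"ty":0,"tz":0,"roll":0}]' >/dev/null ;python3 m.py; python3 -m crank '[{"tx":-0.3,"ty":0,"tz":0,"roll":0},{"tx":-0.3,"ty":0,"tz":0,"roll":0},{"tx":0,"ty":0,"tz":0,"roll":0}]' >/dev/null ;python3 m.py
```

```text
J6 0.001 M [ 0.729 -0.488  0.058] F [ 1.5  2.5 -5.3] yaw -115.0 z 0.2352 xy [0.5462 0.0415]
   J6 0.012 M [ 0.668 -0.282 -0.01 ] F [ 0.6  2.9 -1.3] yaw -114.9 z 0.2420 xy [0.5462 0.0414]
```

```bash
python3 -m crank '[{"tx":-0.4,"ty":0,"tz":0,"roll":0},{"tx":-0.4,"ty":0,"tz":0,"roll":0},{"tx":0,"ty":0,"tz":0,"roll":0}]' >/dev/null ;python3 m.py; python3 -m crank '[{"tx":-1.5,"ty":0,"tz":0,"roll":0},{"tx":-2,"ty":0,"tz":0,"roll":0},{"tx":-0.5,"ty":0,"tz":0,"roll":0},{"tx":0,"ty":0,"tz":0,"roll":0}]' >/dev/null ;python3 m.py
python3 - <<'E'
from h import *
import pickle
o=get_obs();im=snapshot("wrist")[:,:,::-1];s=snapshot("scene")[:,:,::-1];pickle.dump(o,open("o8.pkl","wb"));print(o["tool_pos"],o["clock"],o["opening"])
cv2.imwrite("pics/w8.png",im);cv2.imwrite("pics/s8.png",s)
a=cv2.resize(im[130:330,170:370],None,fx=2.7,fy=2.7,interpolation=cv2.INTER_CUBIC);b=cv2.resize(s[155:245,260:310],None,fx=5,fy=6,interpolation=cv2.INTER_CUBIC)
cv2.imwrite("pics/m8.png",np.hstack([a,b]))
g=cv2.cvtColor(np.ascontiguousarray(im),cv2.COLOR_BGR2HSV)
print([tuple(int(v) for v in g[r,276]) for r in range(205,235,3)])
d=tool([.4625,-.3069,.2702],o);print(d)
E
```

```text
J6 0.001 M [ 0.068  0.021 -0.005] F [ 0.3  1.1 -2.4] yaw -114.9 z 0.2499 xy [0.546  0.0407]
   J6 0.000 M [ 0.101 -0.044 -0.016] F [-0.8 -0.  -3.2] yaw -114.9 z 0.2898 xy [0.5463 0.0411]
[0.54627479 0.04111334 0.28976601] 29.0 0.013833640686925506
[(22, 133, 144), (23, 164, 162), (23, 160, 166), (22, 160, 169), (22, 155, 173), (23, 160, 190), (24, 154, 245), (25, 149, 253), (26, 145, 254), (27, 146, 254)]
[ 1.96359104 35.08833867 -7.0778594 ]
```

View pics/m8.png

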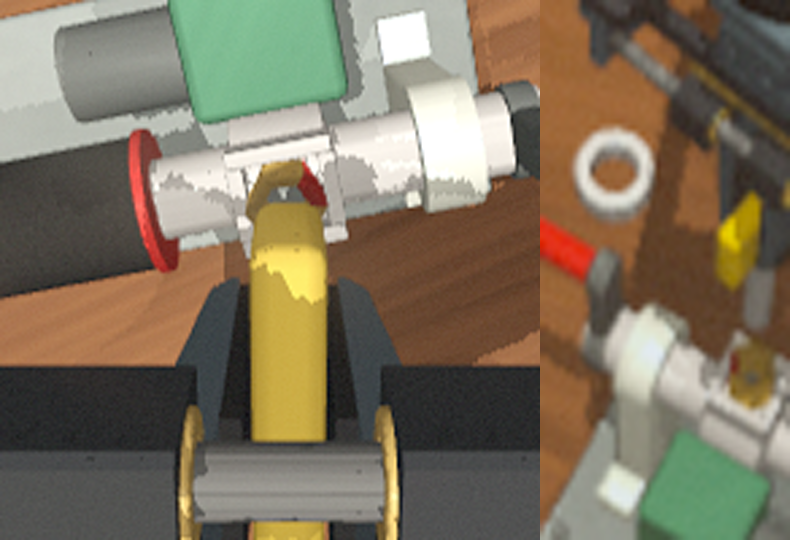

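Key is clear of the screw; rim with red sector visible, crank upright, and the bar sits in the jaws as before. Carrying it back over the block and restoring the grasp yaw.

```bash
python3 -m crank '[{"tx":0,"ty":4.39,"tz":-0.885,"roll":0},{"tx":0,"ty":4.39,"tz":-0.885,"roll":0},{"tx":0,"ty":4.39,"tz":-0.885,"roll":0},{"tx":0,"ty":4.39,"tz":-0.885,"roll":0},{"tx":0,"ty":4.39,"tz":-0.885,"roll":0}]' >/dev/null ; python3 -m crank '[{"tx":0,"ty":4.39,"tz":-0.885,"roll":0},{"tx":0,"ty":4.39,"tz":-0.885,"roll":0},{"tx":0,"ty":4.39,"tz":-0.885,"roll":0},{"tx":0,"ty":0,"tz":0,"roll":-0.146},{"tx":0,"ty":0,"tz":0,"roll":-0.146}]' >/dev/null ;  python3 -m crank '[{"tx":0,"ty":0,"tz":0,"roll":-0.146},{"tx":0,"ty":0,"tz":0,"roll":-0.146},{"tx":0,"ty":0,"tz":0,"roll":-0.146},{"tx":0,"ty":0,"tz":0,"roll":-0.146},{"tx":0,"ty":0,"tz":0,"roll":-0.146}]' >/dev/null; python3 -m crank '[{"tx":0,"ty":0,"tz":0,"roll":-0.146},{"tx":0,"ty":0,"tz":0,"roll":-0.146},{"tx":0,"ty":0,"tz":0,"roll":-0.146},{"tx":0,"ty":0,"tz":0,"roll":0},{"tx":0,"ty":0,"tz":0,"roll":0}]'; python3 -m crank '[{"tx":0,"ty":0,"tz":0,"roll":0},{"tx":0,"ty":0,"tz":0,"roll":0},{"tx":0,"ty":0,"tz":0,"roll":0}]' >/dev/null; python3 m.py; python3 -c "
from h import *
print(tool([.4625,-.3069,.2]))"
```

```text
clock: 31.1
tool_pos: [0.462, -0.3067, 0.2883]
ee_rot: [[-0.001, 0.853, -0.522], [0.001, -0.522, -0.853], [-1.0, -0.002, 0.0]]
contact_force: [0.4, 0.2, -2.2]
opening: 0.0139
   J6 0.007 M [-0.034 -0.077  0.037] F [ 0.4 -0.7 -3.2] yaw -31.3 z 0.2891 xy [ 0.4623 -0.3069]
[ 8.91027903  0.01773805 -0.01467164]
```

```bash
python3 -m crank '[{"tx":3,"ty":0,"tz":0,"roll":0},{"tx":4,"ty":0,"tz":0,"roll":0},{"tx":3.5,"ty":0,"tz":0,"roll":0},{"tx":0,"ty":0,"tz":0,"roll":0},{"tx":0,"ty":0,"tz":0,"roll":0}]' >/dev/null; python3 m.py; python3 -m crank '[{"tx":1,"ty":0,"tz":0,"roll":0},{"tx":1,"ty":0,"tz":0,"roll":0},{"tx":0,"ty":0,"tz":0,"roll":0}]' >/dev/null; python3 m.py
```

```text
J6 -0.001 M [-0.096 -0.061 -0.021] F [ 0.6 -0.5 -2. ] yaw -31.3 z 0.1847 xy [ 0.4627 -0.3072]
   J6 0.001 M [ 0.081  0.224 -0.012] F [ 0.1  0.  -1.2] yaw -31.3 z 0.1670 xy [ 0.4636 -0.3076]
```

```bash
python3 -m crank '[{"tx":0,"ty":0,"tz":0,"roll":0},{"tx":0,"ty":0,"tz":0,"roll":0}]' >/dev/null; python3 m.py; python3 -m crank '[{"tx":0.3,"ty":0,"tz":0,"roll":0},{"tx":0,"ty":0,"tz":0,"roll":0},{"tx":0,"ty":0,"tz":0,"roll":0}]' >/dev/null; python3 m.py
```

```text
J6 0.001 M [ 0.059 -0.024 -0.027] F [ 0.2 -0.  -3.5] yaw -31.3 z 0.1645 xy [ 0.4625 -0.3071]
   J6 -0.000 M [-0.02  -0.01  -0.052] F [-0.9  0.  -2.9] yaw -31.3 z 0.1607 xy [ 0.4622 -0.3069]
```

It was only a transient; the key is 10 mm inside the hole with no contact. Continuing down.

```bash
python3 -m crank '[{"tx":0.8,"ty":0,"tz":0,"roll":0},{"tx":0.8,"ty":0,"tz":0,"roll":0},{"tx":0.8,"ty":0,"tz":0,"roll":0},{"tx":0,"ty":0,"tz":0,"roll":0},{"tx":0,"ty":0,"tz":0,"roll":0}]' >/dev/null; python3 m.py; python3 -m crank '[{"tx":0.8,"ty":0,"tz":0,"roll":0},{"tx":0.8,"ty":0,"tz":0,"roll":0},{"tx":0.2,"ty":0,"tz":0,"roll":0},{"tx":0,"ty":0,"tz":0,"roll":0},{"tx":0,"ty":0,"tz":0,"roll":0}]' >/dev/null; python3 m.py
```

```text
J6 -0.001 M [-0.04  -0.083  0.   ] F [ 0.1 -0.6 -1.7] yaw -31.3 z 0.1367 xy [ 0.4622 -0.3069]
   J6 -0.000 M [ 0.011 -0.056 -0.007] F [-0.2 -0.1 -2.5] yaw -31.3 z 0.1192 xy [ 0.4625 -0.3071]
```

```bash
python3 -m crank '[{"tx":0.3,"ty":0,"tz":0,"roll":0},{"tx":0.3,"ty":0,"tz":0,"roll":0},{"tx":0,"ty":0,"tz":0,"roll":0},{"tx":0,"ty":0,"tz":0,"roll":0}]' >/dev/null; python3 m.py; python3 -m crank '[{"tx":0.15,"ty":0,"tz":0,"roll":0},{"tx":0.1,"ty":0,"tz":0,"roll":0},{"tx":0,"ty":0,"tz":0,"roll":0},{"tx":0,"ty":0,"tz":0,"roll":0}]' >/dev/null; python3 m.py
```

```text
J6 -0.000 M [-0.    -0.059  0.002] F [ 0.3  0.5 -3.3] yaw -31.3 z 0.1131 xy [ 0.4623 -0.3069]
   J6 -0.002 M [ 0.017  0.052 -0.02 ] F [-0.3  1.2 -0.6] yaw -31.3 z 0.1109 xy [ 0.4624 -0.307 ]
```

Flange rests on the block. Releasing, lifting straight up, and looking.

```bash
python3 -m crank '[{"tx":0,"ty":0,"tz":0,"roll":0},{"tx":0,"ty":0,"tz":0,"roll":0},{"tx":0,"ty":0,"tz":0,"roll":0},{"tx":0,"ty":0,"tz":0,"roll":0},{"tx":0,"ty":0,"tz":0,"roll":0}]' 0 >/dev/null; python3 m.py; python3 -m crank '[{"tx":-1,"ty":0,"tz":0,"roll":0},{"tx":-3,"ty":0,"tz":0,"roll":0},{"tx":-4,"ty":0,"tz":0,"roll":0},{"tx":-4,"ty":0,"tz":0,"roll":0},{"tx":-3,"ty":0,"tz":0,"roll":0}]';python3 -m crank '[{"tx":0,"ty":-2,"tz":-4,"roll":0},{"tx":0,"ty":-2,"tz":-4,"roll":0},{"tx":0,"ty":0,"tz":0,"roll":0},{"tx":0,"ty":0,"tz":0,"roll":0}]'
python3 - <<'E'
from h import *
w=snapshot("wrist")[:,:,::-1];t=snapshot("top")[:,:,::-1];s=snapshot("scene")[:,:,::-1]
for n,i in(("w9",w),("t9",t),("s9",s)):cv2.imwrite(f"pics/{n}.png",i)
r=lambda i,f:cv2.resize(i,None,fx=f,fy=f,interpolation=cv2.INTER_CUBIC)
cv2.imwrite("pics/m9.png",np.vstack([np.hstack([r(t[170:260,230:310],5)[:300],r(s[165:265,170:320],3)[:300,:400]]),np.hstack([cv2.resize(w,(400,300)),r(t[200:275,350:450],4)])]))
E
```

```text
J6 -0.000 M [-0.015 -0.045 -0.04 ] F [-0.4  0.  -0.5] yaw -31.3 z 0.1107 xy [ 0.4624 -0.307 ]
clock: 35.5
tool_pos: [0.4628, -0.3072, 0.2643]
ee_rot: [[0.003, 0.855, -0.519], [-0.002, -0.519, -0.855], [-1.0, 0.004, 0.0]]
contact_force: [0.5, -0.5, -0.7]
opening: 0.0454
clock: 35.9
tool_pos: [0.4698, -0.2173, 0.2616]
ee_rot: [[0.001, 0.856, -0.518], [-0.001, -0.518, -0.856], [-1.0, 0.002, 0.0]]
contact_force: [0.1, -0.6, -1.4]
opening: 0.0454
```

View pics/m9.png

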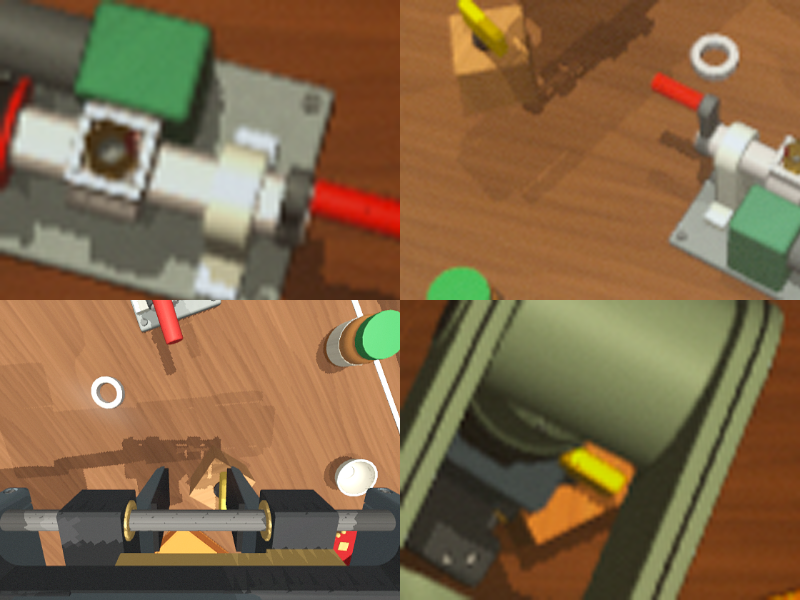

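The key stands in its block (scene crop at (480,30)) and the crank is upright, with the handle in line with the spindle. The screw is lower, with its red sector turned to the right. The gripper touches nothing.

```bash
python3 -c "
from cell import *
print(job_done(),get_obs()['clock'])"
```

```text
the job is handed in; nothing more can be done
the job is handed in; nothing more can be done
```

The job is done and handed in at about 36 s of the 72 s allowed. The crank is upright, the setscrew is tightened on the flat, and the key is back in its block.

- **Crank:** it stood within about 1.3° of upright in the wrist picture before tightening. Later pictures still showed it upright, but I did not measure the angle again.
- **Screw:** it came down about 4.7 mm before the torque settled. I released the key while it read about 0.17 N m held still, and the reading dropped to zero on release.
- **Torque peaks:** the held readings twice reached about 0.22 N m. The highest single noisy sample was 0.244, so the 0.25 limit was approached closely but no reading passed it.
- **Easing back:** after the first peak I eased back 0.17 rad. The torque fell only gradually, so the screw seemed to follow the key, and I re-tightened before letting go. Past first contact, the torque also rose with more key turn and less descent than the thread pitch predicts. I don't know why; seating therefore rests on the torque readings.
- **Lifting out:** the key dragged at first, pulling about 10 N, so I turned it back another 0.05 rad to free it. The torque on the key then was about 0.1 N m, and I did not check the screw's tightness afterwards.
- **Last check:** the key stands in the block with its flange at the same height as before. I touched nothing else, and the gripper was clear and touching nothing.

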